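Roll down the overlay sheet on a charger cover

ROBOT

A 6-joint arm with a two-finger parallel gripper is mounted at the origin on the work surface. World frame = base frame: x ahead of the robot, y to its left, z up, the work surface at z = 0. Lengths are in m, angles in rad, forces in N, time in s.
With the tool pointing down it reaches from about 0.25 to 0.725 m from the base axis. Payload 4 kg.
Tool frame: the origin (TCP) lies at the very end of the fingers, on their centre line; the grasp point (between the pads) lies 19 mm behind it; z points along the fingers, y is the line along which they close (so a half turn about z gives the same grasp; the last joint's range is limited). The gripper opens to 85 mm and grips with 20 to 120 N. Pads are 22 mm wide; open, the fingers measure 114 mm over their backs; the gripper's body (76 mm by 85 mm) begins 54 mm behind the grasp point. The pads swing forward as they close: fully open they stand 13 mm farther back than shut.
Start: joints at [-1.272, 0.241, 0.005, 1.335, 0, 1.571], TCP at [0.147, -0.478, 0.231] pointing down, gripper open.
Joint ranges: [-2.72, 2.72], [-1.05, 1.87], [-1.09, 1.28], [-1.99, 2.15], [-1.42, 1.44], [-3.14, 3.14]. Speed limits (rad/s): [2.79, 2.79, 3.14, 3.14, 3.14, 3.14].

INTERFACE

Orientations are given as a unit quaternion [x, y, z, w].
In Python, from plant import r gives the robot as it stands.
- The arm moves only by the tool play_rows, never from a script. Its argument "moves" is a list of rows, each a list of 3 entries, a list of its own where there are three numbers: the closure in counts, from 0 (fully open) to 255 (shut), then the shift along the world's x, y, z in cm, then the turn about the world's z in rad. In form: [[jaw, [dx, dy, dz], roll], ...]. A call has 1 to 5 rows; each row shifts and turns the commanded pose from where the row before left it; what a row does not reach is not made up. A row lasts 1/10 s, in which the tool goes at most 50 mm and 8.59 degrees, less where a joint would pass 70% of its speed; a pose out of reach is approached as far as the arm can. A call is refused whole if a number of a shift passes 5 or a number of a turn 0.15, either way. A call with a gripper value outside its range is refused whole. The fingers move at their own pace and stop on an object; "force" is the grip in N (left out, the last holds). Time passes only in rows, so rows that do not move let the fingers close. It gives the time, the measured TCP pose, the force, the opening and the grip force at its end, in the units of the state.
- r.observe(): the state, without advancing time (a new reading comes with each control period).
- r.get_image(name): name is "scene" or "top" or "wrist"; returns a dict with "image" (480x640x3 uint8, red, green, blue), "z_map" (480x640 float32, m along the optical axis (not along the pixel's ray), 0 where there is no reading), "fx", "fy", "cx", "cy" (pixels), "position" and "orientation" of the camera in the world; the wrist camera has in their place "tool_from_camera" (4x4, takes a point from camera to tool coordinates, whose origin is the TCP and whose axes are the flange's). Camera axes: x right, y down, z forward; pixel columns grow to the right and rows downward; lengths in m; the calibration is good to about 2 mm. A picture is of the moment at which its call begins: read the wrist's pose just before it.
- r.sign_off(): hands the job in; it is judged then, once.
The state is a dict: "clock": time; "joints": joint angles; "joint_velocities": joint speeds; "joint_torque": joint torques, N m; "position": TCP position; "orientation": TCP orientation; "wrist_force": force on the tool from outside, world axes, zero at the start; "wrist_torque": the same for the moment, N m; "finger_gap": finger opening in m; "grip_force": force on a finger pad.
Only numpy, scipy, OpenCV 4.12 (cv2) and the standard library are available. Lean on these libraries where they do the work, as an engineer would, in place of code of your own. Each camera call takes 0.05 s, during which the arm holds its last target. There are 200 camera calls.

TASK

On the black charger cover the long white overlay sheet is fixed at its end with the dark steel strip and stands up a little at the other, where its round grey mark is. Take the wide roller by its handle and, pressing down firmly and steadily but without ramming it, roll it along the middle of the sheet from the fixed end to the raised end, until the sheet lies flat. Then stand the roller back upright in the middle of the rubber mat it came from and let go.

Things in the scene. Friction and masses are not known exactly. Their poses are not given: they have to be found in the camera images.
- roller: Wide hand roller, 122 mm tall, 0.34 kg, upright on two rubber drums (36 dia, 70 long, along its y, 44 apart; rolls along x). Carriage 78 x 82 mm, top 50 mm up. Handle: top bar 26 thick (x), 90 long (y), 30 tall, middle 107 mm above the origin, which is under the middle of the drums and fixed to the handle. Handle sinks on a spring, 25 mm travel: 2 N + 0.7 N/mm. The narrow roller is not used.
- cover: Black cover fixed on the table, 260 (x) x 130 (y) x 22 mm, origin under its centre. On it the stiff white sheet, x = -95 to +95 mm, 70 wide, 4 thick; flat, its top is 26 mm above the origin. Fixed end at x = -95 mm beside a steel strip (x -116 to -96) level with the flat sheet; raised end at x = +95, near the round mark: roll towards +x. The smaller cover is already finished.
- sheet (a joint): Angle (rad) of the sheet up from the cover's top about its fixed end: 0 flat, starts 0.05 to 0.075 (raised end 10 to 14 mm up). Resists with a constant 1.0 N m and stays where left: needs 7 N or more near the raised end; about 12 N (handle sunk 14 mm against the flat sheet's level) is right.
- mat: The grey rubber mat on which the wide roller stands, fixed, 150 by 150 by 6 mm, origin at the centre of its underside (its top is 6 mm above).

How it is judged:
On the way, in this order (a step that is already met when the one before it is completed fails the run):
1. the wide roller presses with over 6 N on the sheet at its fixed end (roller's middle more than 40 mm from the cover's middle towards the fixed end, within 25 mm of the sheet's long centre line) (contact force between roller and cover above 6 N and y of roller in the frame of cover between -0.025 and 0.025 m and x of roller in the frame of cover between -0.13 and -0.04 m), for 0.1 s.
2. it moves across the sheet's middle (within 40 mm) at over 10 mm/s, still pressing with over 6 N and within 25 mm of the centre line (contact force between roller and cover above 6 N and y of roller in the frame of cover between -0.025 and 0.025 m and x of roller in the frame of cover between -0.04 and 0.04 m and linear speed of roller above 0.01 m/s), for 0.15 s.
3. it presses with over 6 N at the raised end (more than 45 mm past the middle, within 25 mm of the centre line) with the sheet flat (contact force between roller and cover above 6 N and y of roller in the frame of cover between -0.025 and 0.025 m and x of roller in the frame of cover between 0.045 and 0.13 m and value of joint sheet below 0.012 rad), for 0.1 s.
At the end, for the whole second after the job is handed in: The sheet is flat (angle below 0.012 rad, about 2 mm at its end) and the wide roller stands upright (within 10 degrees), at rest and let go on its own mat, its middle within 45 mm of the mat's middle (value of joint sheet below 0.012 rad and horizontal distance between roller and mat below 0.045 m and z of roller in the frame of mat between 0 and 0.012 m and angle between roller's own z axis and vertical below 0.17 rad and linear speed of roller below 0.02 m/s); the robot touches nothing.
It fails at once if the roller is pressed on the cover with more than 45 N (contact force between roller and cover above 45 N).
It fails at once if the fingers press the cover or the sheet (over 2 N) instead of the roller (contact force between the fingers and cover above 2 N).
It also fails if it takes over 58 s, if anything falls off the work surface, if the arm or the gripper's body presses on something with over 40 N, if the wrist force passes 120 N, or if a joint passes its speed limit or range.

## Working session

There is one attempt and no reset: what is moved stays moved. The work goes in short steps, Python scripts to look and compute and a tool call to move; the robot and the scene stay as the last step left them, time stands still between calls to the robot, and variables do not carry over. Pictures are saved under pics/ and viewed, at most 10 in all, crops included, and the job is handed in when it is done.

Besides the shell and the picture viewer there is one more tool, called after ">>>" as name(argument=value, ...), one argument or row to a line, values as JSON. play_rows: Moves the arm, as the interface text tells. Its arguments: {"type":"object","properties":{"moves":{"type":"array"},"force":{"type":"number"}},"required":["moves"]}

```bash
mkdir -p pics; cat > h.py <<'E'
import numpy as np,cv2
from scipy.spatial.transform import Rotation as R
from plant import r
def cap(n):
    d=r.get_image(n); z=d["z_map"]; v,u=np.mgrid[:480,:640]
    P=np.stack([(u-d["cx"])/d["fx"]*z,(v-d["cy"])/d["fy"]*z,z],-1)
    if n!="wrist":
        o=np.array(d["orientation"]); M=R.from_quat(o).as_matrix() if o.size==4 else o
        P=P@M.T+np.array(d["position"])
    return d["image"],P,z
E
python3 - <<'E'
from h import *
for n in("top","scene"):
    im,P,z=cap(n); cv2.imwrite(f"pics/{n}.png",im[...,::-1]); np.save(n,P)
s=r.observe();print(s["clock"],s["position"],s["orientation"],s["wrist_force"],s["finger_gap"])
E
```

```text
0.1 [ 0.14700513 -0.47729307  0.23050604] [ 9.88861152e-01  1.48837874e-01 -1.46011613e-04 -9.42176780e-04] [0.1982864  1.00779714 0.46047687] 0.08520314241860502
```

View pics/top.png

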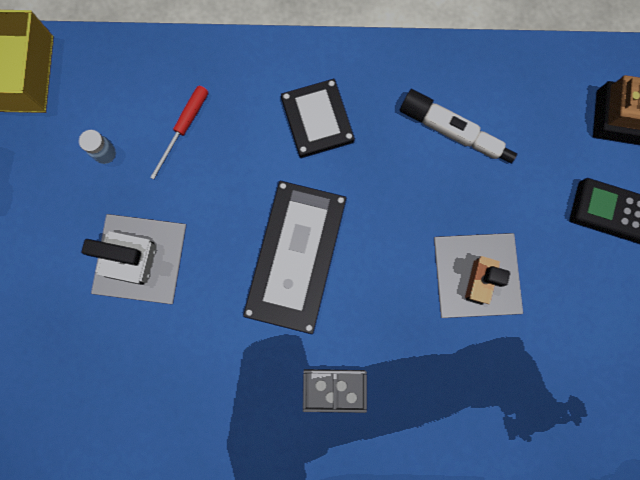

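View pics/scene.png

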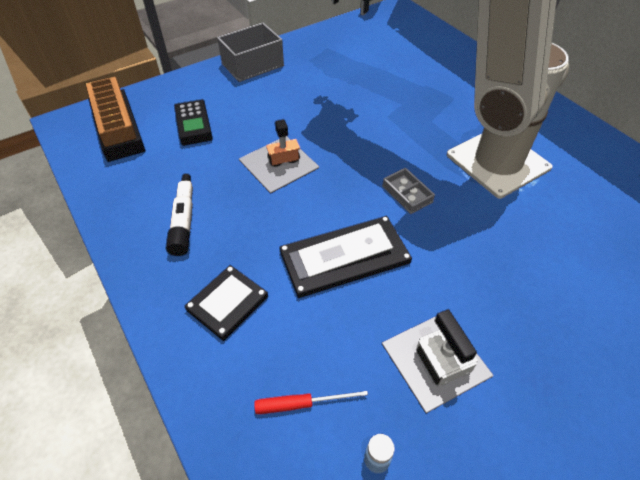

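The top view shows the wide roller on its mat at about (120,255). The long cover is centred at (295,257), with the steel strip at (310,199) and the round mark at (288,284). Next I'll measure their poses.

```bash
python3 - <<'E'
from h import *
im=cv2.imread("pics/top.png"); P=np.load("top.npy"); hsv=cv2.cvtColor(im,cv2.COLOR_BGR2HSV)
v,u=np.mgrid[:480,:640]
def box(a,b,c,d): return (u>=a)&(u<b)&(v>=c)&(v<d)
def rect(n,m):
    q=P[m]; c,s,a=cv2.minAreaRect((q[:,:2]*1000).astype(np.float32)); b=cv2.boxPoints((c,s,a))
    e=[b[1]-b[0],b[2]-b[1]]; L=max(e,key=np.linalg.norm)
    print(n,m.sum(),np.round(c,1),np.round(s,1),"long-yaw",np.degrees(np.arctan2(L[1],L[0])).round(1),"z",np.percentile(q[:,2],[5,50,95]).round(4))
lg=lambda m:np.equal(cv2.connectedComponentsWithStats(m.astype(np.uint8))[1],1+np.argmax(cv2.connectedComponentsWithStats(m.astype(np.uint8))[2][1:,4]))
A=box(60,200,200,320); Z=P[...,2]
rect("handle",lg(A&(Z>.112)))
rect("carriage",lg(A&(Z>.035)&(Z<.06)))
nb=hsv[...,1]<80
rect("mat",lg(A&nb&(hsv[...,2]>60))) 
B=box(230,360,170,345)
rect("cover",lg(B&(Z>.014)))
w=lg(B&(Z>.014)&(hsv[...,2]>130)&(hsv[...,1]<60)); rect("sheet",w)
for p in [(310,199),(288,284),(295,257),(283,185),(341,200),(248,313),(309,329),(270,300),(300,305),(120,300),(178,240)]: print(p,P[p[1],p[0]].round(4))
E
```

```text
handle 928 [449.1 190.4] [388.1  35.6] long-yaw 71.9 z [0.1217 0.1269 0.1297]
carriage 1524 [495.8 331.4] [83.2 78.2] long-yaw 79.3 z [0.0472 0.0551 0.0581]
mat 5961 [480.9 199.5] [405.7 155.7] long-yaw 80.9 z [0.0026 0.0063 0.057 ]
cover 10131 [508.6  32. ] [130.2 260.4] long-yaw -13.2 z [0.0188 0.0234 0.0376]
sheet 4111 [491.5  35.9] [ 85.3 228.6] long-yaw -8.9 z [0.025  0.0324 0.039 ]
(310, 199) [0.6117 0.0076 0.0267]
(288, 284) [0.4543 0.0442 0.0354]
(295, 257) [0.5031 0.0328 0.0328]
(283, 185) [0.6392 0.0581 0.0199]
(341, 200) [ 0.6125 -0.0498  0.0199]
(248, 313) [0.4026 0.1144 0.0239]
(309, 329) [0.3762 0.0057 0.0241]
(270, 300) [0.4255 0.0752 0.0363]
(300, 305) [0.4175 0.0222 0.0379]
(120, 300) [ 0.4232  0.3511 -0.0013]
(178, 240) [0.5352 0.2506 0.0034]
```

```bash
python3 - <<'E'
from h import *
im=cv2.imread("pics/top.png"); P=np.load("top.npy"); hsv=cv2.cvtColor(im,cv2.COLOR_BGR2HSV)
v,u=np.mgrid[:480,:640]; A=(u>=60)&(u<200)&(v>=200)&(v<320); Z=P[...,2]; zc=(P[...,1]>.2)&(P[...,1]<.45)
def rect(n,m):
    m=cv2.morphologyEx(m.astype(np.uint8),cv2.MORPH_OPEN,np.ones((3,3)))>0
    q=P[m]; c,s,a=cv2.minAreaRect((q[:,:2]*1000).astype(np.float32)); b=cv2.boxPoints((c,s,a))
    e=[b[1]-b[0],b[2]-b[1]]; L=max(e,key=np.linalg.norm)
    print(n,m.sum(),np.round(c,1),np.round(s,1),np.degrees(np.arctan2(L[1],L[0])).round(1),np.percentile(q[:,2],[2,50,98]).round(4),q.mean(0).round(4),b.round())
rect("handle",A&zc&(Z>.118)&(Z<.14))
rect("mat",A&zc&(Z<.012)&(hsv[...,1]<70)&(hsv[...,2]>60))
rect("mat+",A&zc&(hsv[...,1]<70)&(Z<.06))
E
```

```text
handle 892 [495.5 331.2] [90.1 26.1] 79.2 [0.1214 0.1269 0.1304] [0.4949 0.3298 0.1267] [[474. 289.]
 [500. 284.]
 [517. 373.]
 [491. 378.]]
mat 4154 [500.4 321.9] [153.  149.9] 83.6 [0.0014 0.0053 0.009 ] [0.4984 0.3064 0.0053] [[417. 254.]
 [566. 238.]
 [583. 390.]
 [434. 406.]]
mat+ 5878 [500.4 322.2] [153.5 149.9] 83.6 [0.0016 0.0062 0.0577] [0.4963 0.3118 0.0186] [[417. 254.]
 [566. 238.]
 [583. 390.]
 [435. 407.]]
```

The measured sizes match the given ones:
- **Roller:** (0.4955, 0.331), bar yaw 79.2°.
- **Mat:** (0.5004, 0.322).
- **Cover:** (0.5086, 0.032), with its +x at yaw 166.8°.

Next, move above the handle.

>>> play_rows(
  moves=[
    [0,[1.74,4.04,0],0.054],
    [0,[1.74,4.04,0],0.054],
    [0,[1.74,4.04,0],0.054],
    [0,[1.74,4.04,0],0.054],
    [0,[1.74,4.04,0],0.054],
  ],
  force=60,
)

```text
clock: 0.6
position: [0.2343, -0.2741, 0.2309]
orientation: [0.96, 0.281, 0.0, -0.0]
wrist_force: [0.7, -1.1, 0.2]
finger_gap: 0.0855
grip_force: 0.0
```

>>> play_rows(
  moves=[
    [0,[1.74,4.04,0],0.054],
    [0,[1.74,4.04,0],0.054],
    [0,[1.74,4.04,0],0.054],
    [0,[1.74,4.04,0],0.054],
    [0,[1.74,4.04,0],0.054],
  ],
)

```text
clock: 1.1
position: [0.3212, -0.0721, 0.2313]
orientation: [0.913, 0.408, 0.0, 0.0]
wrist_force: [2.4, -0.8, 0.0]
finger_gap: 0.0858
grip_force: 0.0
```

>>> play_rows(
  moves=[
    [0,[1.74,4.04,0],0.054],
    [0,[1.74,4.04,0],0.054],
    [0,[1.74,4.04,0],0.054],
    [0,[1.74,4.04,0],0.054],
    [0,[1.74,4.04,0],0.054],
  ],
)

```text
clock: 1.6
position: [0.4082, 0.13, 0.231]
orientation: [0.849, 0.528, -0.0, 0.0]
wrist_force: [1.3, -0.3, 0.5]
finger_gap: 0.0855
grip_force: 0.0
```

>>> play_rows(
  moves=[
    [0,[1.74,4.04,0],0.054],
    [0,[1.74,4.04,0],0.054],
    [0,[1.74,4.04,0],0.054],
    [0,[1.74,4.04,0],0.054],
    [0,[1.74,4.04,0],0.054],
  ],
)

```text
clock: 2.1
position: [0.4953, 0.3318, 0.2306]
orientation: [0.771, 0.637, -0.001, 0.0]
wrist_force: [0.4, -0.3, -0.2]
finger_gap: 0.0852
grip_force: 0.0
```

>>> play_rows(
  moves=[
    [0,[0,0,0],0],
    [0,[0,0,0],0],
  ],
)

```text
clock: 2.3
position: [0.4946, 0.3306, 0.2295]
orientation: [0.771, 0.637, -0.002, -0.0]
wrist_force: [-1.5, -0.7, 0.3]
finger_gap: 0.0852
grip_force: 0.0
```

>>> play_rows(
  moves=[
    [0,[0,0,-3],0],
    [0,[0,0,-3],0],
    [0,[0,0,-3],0],
    [0,[0,0,-2.5],0],
    [0,[0,0,-2],0],
  ],
)

```text
clock: 2.8
position: [0.494, 0.3279, 0.0952]
orientation: [0.772, 0.635, -0.001, 0.0]
wrist_force: [1.0, -0.7, 0.4]
finger_gap: 0.0854
grip_force: 0.0
```

>>> play_rows(
  moves=[
    [255,[0,0,0],0],
    [255,[0,0,0],0],
    [255,[0,0,0],0],
    [255,[0,0,0],0],
    [255,[0,0,0],0],
  ],
  force=80,
)

```text
clock: 3.3
position: [0.496, 0.3306, 0.0978]
orientation: [0.772, 0.636, 0.001, 0.0]
wrist_force: [0.8, -0.4, 1.9]
finger_gap: 0.0246
grip_force: 80.0
```

>>> play_rows(
  moves=[
    [255,[0,0,0],0],
    [255,[0,0,0],0],
    [255,[0,0,0],0],
    [255,[0,0,0],0],
    [255,[0,0,0],0],
  ],
)

```text
clock: 3.8
position: [0.4955, 0.3306, 0.0965]
orientation: [0.772, 0.636, 0.001, -0.0]
wrist_force: [1.1, 0.6, 2.7]
finger_gap: 0.0247
grip_force: 80.1
```

>>> play_rows(
  moves=[
    [255,[0,0,1],0],
    [255,[0,0,2],0],
    [255,[0,0,2],0],
    [255,[0,0,2],0],
    [255,[0,0,1],0],
  ],
)

```text
clock: 4.3
position: [0.495, 0.3299, 0.1774]
orientation: [0.772, 0.636, -0.0, 0.0]
wrist_force: [0.5, -0.2, -3.7]
finger_gap: 0.0248
grip_force: 80.3
```

>>> play_rows(
  moves=[
    [255,[0.3,-1.5,0],-0.004],
    [255,[0.6,-2.5,0],-0.004],
    [255,[0.8,-3,0],-0.004],
    [255,[0.8,-3,0],-0.004],
    [255,[0.8,-3,0],-0.005],
  ],
)

```text
clock: 4.8
position: [0.527, 0.1976, 0.1745]
orientation: [0.778, 0.628, -0.002, -0.0]
wrist_force: [0.3, -0.5, -2.7]
finger_gap: 0.0248
grip_force: 80.3
```

>>> play_rows(
  moves=[
    [255,[0.8,-3,0],-0.004],
    [255,[0.8,-3,0],-0.004],
    [255,[0.8,-3,0],-0.004],
    [255,[0.8,-3,0],-0.004],
    [255,[0.8,-2.5,0],-0.005],
  ],
)

```text
clock: 5.3
position: [0.5667, 0.0523, 0.1746]
orientation: [0.785, 0.619, -0.002, -0.001]
wrist_force: [0.3, -0.1, -3.6]
finger_gap: 0.0248
grip_force: 80.3
```

>>> play_rows(
  moves=[
    [255,[0.5,-2,0],0],
    [255,[0.3,-1,0],0],
    [255,[0,0,0],0],
    [255,[0,0,0],0],
    [255,[0,0,0],0],
  ],
)

```text
clock: 5.8
position: [0.5757, 0.0261, 0.176]
orientation: [0.784, 0.62, -0.0, -0.0]
wrist_force: [0.1, -0.3, -2.9]
finger_gap: 0.0243
grip_force: 80.4
```

```bash
python3 - <<'E'
from h import *
from scipy.spatial.transform import Rotation as R
s=r.observe();print(s["position"],s["orientation"],s["wrist_force"])
for n in("scene","top"):
    im,P,z=cap(n); cv2.imwrite(f"pics/{n}2.png",im[...,::-1]); np.save(n+"2",P)
E
```

```text
[0.57566467 0.02611578 0.17601595] [ 7.84419761e-01  6.20230125e-01 -2.43677884e-04 -4.14698428e-04] [ 0.12917489 -0.34326168 -2.87923347]
```

View pics/scene2.png

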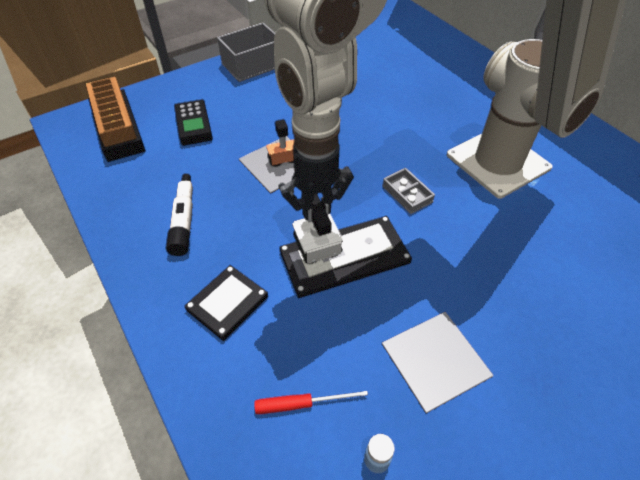

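The roller is held upright over the fixed end. It's about 1 cm off in y, so I'll correct that and descend.

>>> play_rows(
  moves=[
    [255,[0.1,-0.5,-1],0],
    [255,[0,-0.5,-2],0],
    [255,[0,0,-1.5],0],
    [255,[0,0,-0.8],0],
    [255,[0,0,0],0],
  ],
)

```text
clock: 6.4
position: [0.5765, 0.0151, 0.1222]
orientation: [0.785, 0.62, -0.001, -0.0]
wrist_force: [-0.7, -0.0, -2.9]
finger_gap: 0.0248
grip_force: 80.4
```

>>> play_rows(
  moves=[
    [255,[0,0,-0.2],0],
    [255,[0,0,-0.2],0],
    [255,[0,0,-0.2],0],
    [255,[0,0,0],0],
  ],
)

```text
clock: 6.8
position: [0.5784, 0.0151, 0.1186]
orientation: [0.785, 0.62, 0.001, 0.001]
wrist_force: [0.1, -0.6, 2.3]
finger_gap: 0.0244
grip_force: 81.0
```

>>> play_rows(
  moves=[
    [255,[0,0,-0.25],0],
    [255,[0,0,-0.25],0],
    [255,[0,0,-0.25],0],
    [255,[0,0,-0.2],0],
    [255,[0,0,0],0],
  ],
)

```text
clock: 7.3
position: [0.5785, 0.0151, 0.1093]
orientation: [0.785, 0.62, 0.001, 0.001]
wrist_force: [0.2, -0.0, 9.1]
finger_gap: 0.0248
grip_force: 82.0
```

>>> play_rows(
  moves=[
    [255,[0,0,-0.2],0],
    [255,[0,0,-0.2],0],
    [255,[0,0,-0.1],0],
    [255,[0,0,0],0],
    [255,[0,0,0],0],
  ],
)

```text
clock: 7.8
position: [0.5793, 0.0149, 0.1054]
orientation: [0.785, 0.62, 0.002, 0.002]
wrist_force: [0.8, -1.1, 11.5]
finger_gap: 0.0247
grip_force: 82.3
```

>>> play_rows(
  moves=[
    [255,[-0.4,0.09,0],0],
    [255,[-0.58,0.14,0],0],
    [255,[-0.58,0.14,0],0],
    [255,[-0.58,0.13,0],0],
    [255,[-0.58,0.14,0],0],
  ],
)

```text
clock: 8.3
position: [0.5521, 0.0214, 0.1053]
orientation: [0.785, 0.62, 0.002, 0.002]
wrist_force: [0.7, -0.9, 9.6]
finger_gap: 0.025
grip_force: 82.2
```

>>> play_rows(
  moves=[
    [255,[-0.58,0.14,0],0],
    [255,[-0.58,0.14,0],0],
    [255,[-0.58,0.13,0],0],
    [255,[-0.58,0.14,0],0],
    [255,[-0.58,0.14,0],0],
  ],
)

```text
clock: 8.8
position: [0.5231, 0.0282, 0.105]
orientation: [0.785, 0.62, 0.002, 0.002]
wrist_force: [1.2, -1.7, 9.3]
finger_gap: 0.025
grip_force: 82.2
```

>>> play_rows(
  moves=[
    [255,[-0.58,0.14,-0.05],0],
    [255,[-0.58,0.14,-0.05],0],
    [255,[-0.58,0.13,-0.05],0],
    [255,[-0.58,0.14,0],0],
    [255,[-0.58,0.14,0],0],
  ],
)

```text
clock: 9.3
position: [0.4943, 0.0351, 0.1035]
orientation: [0.785, 0.62, 0.002, 0.002]
wrist_force: [0.6, -3.2, 10.2]
finger_gap: 0.025
grip_force: 82.3
```

>>> play_rows(
  moves=[
    [255,[-0.58,0.14,0],0],
    [255,[-0.58,0.14,0],0],
    [255,[-0.58,0.13,0],0],
    [255,[-0.58,0.14,0],0],
    [255,[-0.58,0.14,0],0],
  ],
)

```text
clock: 9.8
position: [0.4652, 0.0419, 0.1034]
orientation: [0.785, 0.62, 0.002, 0.002]
wrist_force: [0.1, -2.0, 11.6]
finger_gap: 0.0249
grip_force: 82.3
```

>>> play_rows(
  moves=[
    [255,[-0.58,0.14,0],0],
    [255,[-0.58,0.14,0],0],
    [255,[-0.58,0.13,0],0],
    [255,[-0.4,0.09,0],0],
    [255,[0,0,0],0],
  ],
)

```text
clock: 10.3
position: [0.443, 0.0472, 0.1032]
orientation: [0.785, 0.62, 0.002, 0.002]
wrist_force: [-1.7, -0.2, 11.6]
finger_gap: 0.025
grip_force: 82.5
```

>>> play_rows(
  moves=[
    [255,[0,0,0],0],
    [255,[0,0,0],0],
    [255,[0,0,0],0],
  ],
)

```text
clock: 10.6
position: [0.4431, 0.0471, 0.103]
orientation: [0.785, 0.62, 0.001, 0.001]
wrist_force: [-0.6, -0.5, 11.1]
finger_gap: 0.025
grip_force: 82.4
```

>>> play_rows(
  moves=[
    [255,[0,0,0.5],0],
    [255,[0,0,1.5],0],
    [255,[0,0,2],0],
    [255,[0,0,2],0],
    [255,[0,0,1],0],
  ],
)

```text
clock: 11.1
position: [0.4415, 0.0474, 0.1718]
orientation: [0.785, 0.62, 0.0, -0.0]
wrist_force: [0.7, 0.6, -3.0]
finger_gap: 0.0246
grip_force: 82.0
```

>>> play_rows(
  moves=[
    [255,[0.3,1.5,0],0],
    [255,[0.6,3,0],0],
    [255,[0.6,3,0],0],
    [255,[0.6,3,0],0],
    [255,[0.6,3,0],0],
  ],
)

```text
clock: 11.6
position: [0.4678, 0.1831, 0.1699]
orientation: [0.785, 0.62, -0.001, -0.0]
wrist_force: [0.4, -0.3, -3.4]
finger_gap: 0.0248
grip_force: 81.7
```

>>> play_rows(
  moves=[
    [255,[0.6,3,0],0],
    [255,[0.6,3,0],0],
    [255,[0.6,3,0],0],
    [255,[0.6,2.5,0],0],
    [255,[0.6,1.5,0],0],
  ],
)

```text
clock: 12.1
position: [0.4977, 0.314, 0.1693]
orientation: [0.784, 0.621, -0.001, -0.001]
wrist_force: [-0.5, -0.2, -3.6]
finger_gap: 0.0247
grip_force: 81.7
```

>>> play_rows(
  moves=[
    [255,[0.3,1,0],0],
    [255,[0,0,0],0],
    [255,[0,0,0],0],
  ],
)

```text
clock: 12.4
position: [0.5009, 0.3214, 0.1704]
orientation: [0.785, 0.62, -0.001, 0.0]
wrist_force: [-0.6, 0.7, -3.0]
finger_gap: 0.025
grip_force: 81.7
```

```bash
python3 - <<'E'
from h import *
s=r.observe();print(s["position"],s["orientation"],s["wrist_force"])
for n in("top","scene"):
    im,P,z=cap(n); cv2.imwrite(f"pics/{n}3.png",im[...,::-1])
    for F in ((P,) if n=="scene" else (P,)):
        D=(F[...,:2]-[.5086,.032]); c,q=np.array([-.9736,.2284]),np.array([-.2284,-.9736])
        X,Y=D@c,D@q
        for a in(-.106,-.08,-.04,0,.04,.08,.115):
            m=(abs(X-a)<.008)&(abs(Y)<.025)&(F[...,2]<.06); print(n,a,m.sum(),np.median(F[...,2][m]).round(4))
E
```

```text
[0.50093459 0.32142593 0.17036388] [ 7.84869459e-01  6.19659899e-01 -1.24082558e-03  5.13539562e-05] [-0.60191353  0.68714073 -3.03052054]
top -0.106 232 0.0254
top -0.08 231 0.0253
top -0.04 241 0.0257
top 0 241 0.0253
top 0.04 246 0.0254
top 0.08 250 0.0251
top 0.115 253 0.0213
scene -0.106 148 0.0262
scene -0.08 147 0.0264
scene -0.04 140 0.0267
scene 0 134 0.0263
scene 0.04 135 0.0259
scene 0.08 130 0.0256
scene 0.115 125 0.0221
```

View pics/scene3.png

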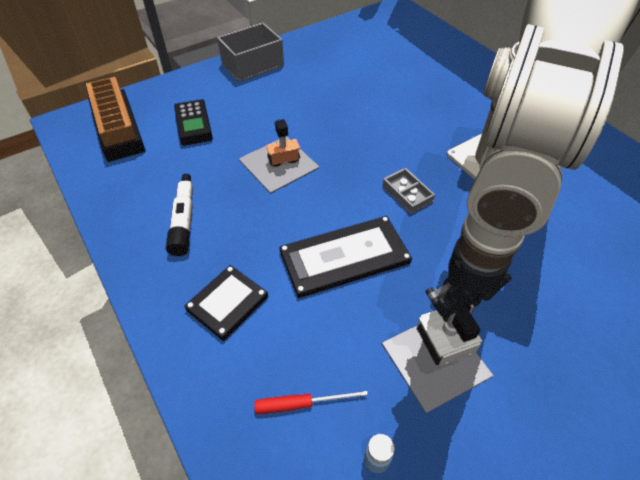

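The sheet is flat: its top measures 25–26 mm along its whole length. The roller is upright over the mat, so I'll lower it.

>>> play_rows(
  moves=[
    [255,[0,0,-2],0],
    [255,[0,0,-2.5],0],
    [255,[0,0,-1.5],0],
    [255,[0,0,-0.8],0],
    [255,[0,0,0],0],
  ],
)

```text
clock: 13.0
position: [0.5008, 0.3211, 0.1023]
orientation: [0.785, 0.619, -0.001, -0.0]
wrist_force: [0.6, -0.1, -3.5]
finger_gap: 0.0244
grip_force: 81.7
```

>>> play_rows(
  moves=[
    [255,[0,0,-0.2],0],
    [255,[0,0,-0.2],0],
    [255,[0,0,-0.1],0],
    [255,[0,0,0],0],
    [255,[0,0,0],0],
  ],
)

```text
clock: 13.5
position: [0.5017, 0.3224, 0.0986]
orientation: [0.785, 0.62, 0.0, 0.0]
wrist_force: [0.3, -0.1, -3.0]
finger_gap: 0.0249
grip_force: 81.7
```

>>> play_rows(
  moves=[
    [255,[0,0,-0.1],0],
    [255,[0,0,-0.1],0],
    [255,[0,0,0],0],
    [255,[0,0,0],0],
  ],
)

```text
clock: 13.9
position: [0.5021, 0.3223, 0.097]
orientation: [0.785, 0.62, 0.001, 0.0]
wrist_force: [0.6, -1.3, 3.0]
finger_gap: 0.0246
grip_force: 82.5
```

>>> play_rows(
  moves=[
    [170,[0,0,0],0],
    [120,[0,0,0],0],
    [60,[0,0,0],0],
    [0,[0,0,0],0],
    [0,[0,0,0],0],
  ],
)

```text
clock: 14.4
position: [0.5015, 0.3223, 0.0962]
orientation: [0.785, 0.62, -0.0, -0.0]
wrist_force: [-0.8, 0.1, 0.1]
finger_gap: 0.0842
grip_force: 0.0
```

>>> play_rows(
  moves=[
    [0,[0,0,0],0],
    [0,[0,0,0],0],
    [0,[0,0,1],0],
    [0,[0,0,2],0],
    [0,[0,0,3],0],
  ],
)

```text
clock: 14.9
position: [0.5005, 0.3216, 0.1558]
orientation: [0.785, 0.62, -0.002, -0.0]
wrist_force: [0.4, -0.0, -0.2]
finger_gap: 0.0856
grip_force: 0.0
```

>>> play_rows(
  moves=[
    [0,[0,0,4],0],
    [0,[0,0,4],0],
    [0,[-1,-4,0],0],
    [0,[-1,-4,0],0],
    [0,[-1,-4,0],0],
  ],
)

```text
clock: 15.4
position: [0.4714, 0.2014, 0.2376]
orientation: [0.784, 0.62, 0.001, 0.0]
wrist_force: [1.3, -0.2, 0.2]
finger_gap: 0.0853
grip_force: 0.0
```

>>> play_rows(
  moves=[
    [0,[-1,-4,0],0],
    [0,[-1,-4,0],0],
    [0,[0,0,0],0],
    [0,[0,0,0],0],
    [0,[0,0,0],0],
  ],
)

```text
clock: 15.9
position: [0.4522, 0.123, 0.2369]
orientation: [0.785, 0.62, 0.001, 0.0]
wrist_force: [-1.5, 1.0, -0.2]
finger_gap: 0.085
grip_force: 0.0
```

```bash
python3 - <<'E'
from h import *
im,P,z=cap("top"); cv2.imwrite("pics/top4.png",im[...,::-1])
Z=P[...,2]
m=(Z>.118)&(Z<.14)&(np.hypot(P[...,0]-.5,P[...,1]-.322)<.1)
print(m.sum(),P[m].mean(0))
c=P[m]; print(cv2.minAreaRect((c[:,:2]*1000).astype(np.float32)))
s=r.observe(); print(s["clock"],s["position"],s["finger_gap"])
E
```

```text
0 [nan nan nan]
((0.0, 0.0), (0.0, 0.0), 0.0)
15.95 [0.45212261 0.12326678 0.23664199] 0.08546057281761618<stdin>:5: RuntimeWarning: Mean of empty slice.
  ret = um.true_divide(
```

View pics/top4.png

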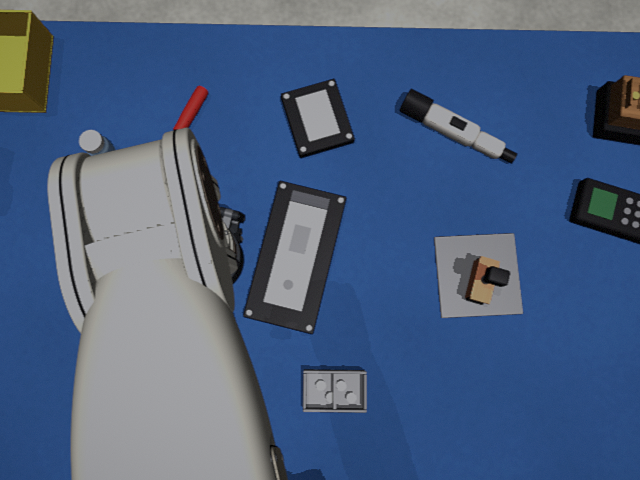

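The arm hides the mat in this top view (x 60–240), though the sheet still looks flat. The scene camera should have a clear line to the roller.

```bash
python3 - <<'E'
from h import *
im,P,z=cap("scene"); cv2.imwrite("pics/scene4.png",im[...,::-1])
Z=P[...,2]
m=(Z>.118)&(Z<.14)&(np.hypot(P[...,0]-.5,P[...,1]-.322)<.08)
print(m.sum(),cv2.minAreaRect((P[m][:,:2]*1000).astype(np.float32)),np.median(Z[m]))
E
```

```text
825 ((505.2211608886719, 324.461181640625), (89.98271942138672, 26.981689453125), 76.18391418457031) 0.12750254924841609
```

View pics/scene4.png

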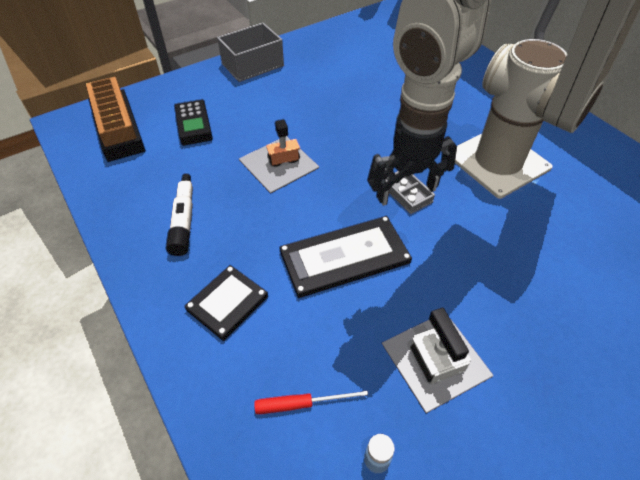

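The roller stands upright with its handle top at 0.1275 m, about 5 mm from the mat's centre. The sheet is flat and the gripper is clear.

```bash
python3 -c "
from plant import r
print(r.sign_off())"
```

```text
the job is handed in; nothing more can be done
None
```

I handed the job in at about 16 s; no verdict came back. The sheet measures flat along its whole length (top 25–26 mm up), and the roller stands upright and released about 5 mm from the mat's centre, with pressing on the sheet at about 12–15 N.

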